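# Put the stencil decorator's tools back in their holders

## Task

The stencilling is finished, so put the decorator's tools away: stand each pigment pot upright and fully down in the beech block bored for its size, lay the dabbing block flat inside the shallow metal tray, and lay the two brushes across both rails of the brush rest, one in each groove and roughly centred. Do not tip a pot over on the way, and do not disturb the slip trailer or the tape roll.

Things in the scene. Friction and masses are not known exactly. Their poses are not given: they have to be found in the camera images.
- big_pot: the larger screw-lid pigment pot, blue lid, 64 mm across (the lid 63 mm, the body 62 mm) and 70 mm high, 0.19 kg, standing upright. Origin at the centre of its underside, z up; the lid takes up the top 15 mm
- small_pot: the smaller screw-lid pigment pot, black lid and ochre body, 54 mm across (the lid 53 mm, the body 52 mm) and 55 mm high, 0.13 kg, standing upright. Origin at the centre of its underside, z up; the lid takes up the top 12 mm
- dabber: stencil dabbing block, a brown wooden block 50 mm (its x) by 90 mm (its y) by 39 mm high, 0.11 kg, lying on its dark pad. Origin at the centre of its underside, z up; grasp it across the 50 mm sides near the top
- brush_long: round glaze brush, blue handle, grey ferrule, brown hair, 207 mm long, 12 mm wide and 12 mm high, 0.02 kg, at the start lying flat on the bench pointing roughly away from the robot. It lies along its own y axis, from y = -104 mm to y = +101 mm; origin near mid-length (also a good place to pinch it across its width), on its underside
- brush_short: round glaze brush, green handle, grey ferrule, brown hair, 197 mm long, 12 mm wide and 12 mm high, 0.02 kg, at the start lying flat on the bench pointing roughly away from the robot. It lies along its own y axis, from y = -100 mm to y = +96 mm; origin near mid-length (also a good place to pinch it across its width), on its underside
- wide_block: pale beech block, 98 x 98 x 26 mm on rubber feet, fixed, with one wide round hole in the middle of its top: 71 mm across, its edge chamfered 4 mm wide, 18 mm deep, floor 8 mm above the bench; bored for the larger pot. Origin at the centre of its underside, below the middle of the hole; z up
- narrow_block: pale beech block, 98 x 98 x 26 mm on rubber feet, fixed, with one narrower round hole in the middle of its top: 60 mm across, its edge chamfered 4 mm wide, 18 mm deep, floor 8 mm above the bench; bored for the smaller pot (the larger pot cannot enter it). Origin at the centre of its underside, below the middle of the hole; z up
- dabber_tray: shallow plain aluminium tray for the dabbing block, outside 126 mm (its x) by 86 mm (its y) by 18 mm high, walls 4 to 5 mm thick, inside 117 by 77 mm, inner floor 4 mm above the bench, fixed to the bench. Origin at the centre of its underside; its long side is its x axis
- brush_rest: fixed beech brush rest, 96 mm (x) by 164 mm (y): base 8 mm high, two rails 12 mm thick at x = -40 and +40 mm running along y. 45-degree ridges, 40 mm high, at y = -60, 0, +60 mm leave two grooves at y = -30 and +30 mm, flat floor 23 mm wide, 22 mm above the bench. A brush lies in a groove along x across both rails; fingers fit between the rails. Origin: centre of underside
- trailer: bystander, not to be moved: brown-red rubber slip trailer bottle with a white nozzle, 58 mm across, 110 mm high, loose. Origin at the centre of its underside
- tape_roll: bystander, not to be moved: roll of cream masking tape lying flat, 98 mm across, 25 mm high, loose. Origin at the centre of its underside
Mind the look-alikes: they are no part of the job. What is shaped like the dabber but yellow is not meant.

How it is judged:
By the outcome, as a careful person would: the job done as asked, in the order asked, and still so for the second after the job is handed in, with the robot touching nothing.
It also fails if it takes over 115 s, if anything falls off the work surface, if the arm or the gripper's body presses on something with over 40 N, if the wrist force passes 120 N, or if a joint passes its speed limit or range.

## Robot

A 7-joint arm with a two-finger parallel gripper is mounted at the origin on a cart in front of the work surface, level with it; the furniture and walls round the work are solid. World frame = base frame: x ahead of the robot, y to its left, z up, the work surface at z = 0. Lengths are in m, angles in rad, forces in N, time in s.
With the tool pointing down it reaches from about 0.4 to 0.875 m from the base axis. Payload 19.3 kg.
Tool frame: the origin (TCP) lies at the very end of the fingers, on their centre line; the grasp point (between the pads) lies 19 mm behind it; z points along the fingers, y is the line along which they close (so a half turn about z gives the same grasp; the last joint's range is limited). The gripper opens to 85 mm and grips with 20 to 120 N. Pads are 22 mm wide; open, the fingers measure 114 mm over their backs; the gripper's body (76 mm by 85 mm) begins 54 mm behind the grasp point. The pads swing forward as they close: fully open they stand 13 mm farther back than shut.
Start: joints at [-1.396, 0.521, -0.036, 1.599, 0.021, 1.021, -0.113], TCP at [0.151, 0.606, 0.231] pointing down, gripper open.
Joint ranges: [-2.91, 2.91], [-0.3, 2.13], [-1.5, 1.42], [0.17, 2.43], [-1.26, 4.41], [0.16, 1.93], [-2.52, 2.52]. Speed limits (rad/s): [1.89, 1.89, 2.39, 2.39, 3.01, 3.01, 3.01].

## Interface

Orientations are given as [roll, pitch, yaw] about the fixed x, y, z axes, in that order (R = Rz(yaw) Ry(pitch) Rx(roll)).
In Python, from workcell import bot gives the robot as it stands.
- The arm moves only by the shell command python3 -m crank 'ROWS' [FORCE]. ROWS is a JSON object of lists of equal length, an entry for each row: "travel": the shift along the world's x, y, z in cm, a list of three; "turn": the turn, a rotation vector about the world's x, y, z in degrees, a list of three; "gripper": the closure, from 0 (fully open) to 1 (shut). A call has exactly 5 rows; each row is the pose to reach, as a shift and turn from the pose commanded when the call began; what a row does not reach only later rows make up. A row lasts 1/10 s, in which the tool goes at most 50 mm and 8.59 degrees, less where a joint would pass 70% of its speed; a pose out of reach is approached as far as the arm can. A call with a gripper value outside its range is refused whole. The fingers move at their own pace and stop on an object; FORCE is the grip in N (left out, the last holds). Time passes only in rows, so rows that repeat a pose let the fingers close, or fill a call up. It gives the time, the measured TCP pose, the force, the opening and the grip force at its end, in the units of the state.
- bot.observe(): the state, without advancing time (a new reading comes with each control period).
- bot.grab_frame(name): name is "scene" or "top" or "wrist"; returns a dict with "pixels" (400x640x3 uint8, red, green, blue), "fx", "fy", "cx", "cy" (pixels), "extrinsics" (4x4, takes a point from world to camera coordinates). Camera axes: x right, y down, z forward; pixel columns grow to the right and rows downward; lengths in m; the calibration is good to about 2 mm. A picture is of the moment at which its call begins. There is no depth.
- bot.job_done(): hands the job in; it is judged then, once.
The state is a dict: "clock": time; "qpos": joint angles; "qd": joint speeds; "joint_efforts": joint torques, N m; "position": TCP position; "tool_rot": TCP orientation; "force": force on the tool from outside, world axes, zero at the start; "moment": the same for the moment, N m; "grip_width": finger opening in m; "finger_force": force on a finger pad.
Only numpy, scipy, OpenCV 4.12 (cv2) and the standard library are available. Lean on these libraries where they do the work, as an engineer would, in place of code of your own. Each camera call takes 0.05 s, during which the arm holds its last target. There are 200 camera calls.

## Working session

There is one attempt and no reset: what is moved stays moved. The work goes in short steps, Python scripts to look and compute and a shell command to move; the robot and the scene stay as the last step left them, time stands still between calls to the robot, and variables do not carry over. Pictures are saved under pics/ and viewed, at most 14 in all, crops included, and the job is handed in when it is done.

```bash
ls; mkdir -p pics; python3 - <<'E'
from workcell import bot
import cv2,json,numpy as np
for n in ("top","scene"):
    f=bot.grab_frame(n); cv2.imwrite(f"pics/{n}0.png",f["pixels"][:,:,::-1])
    np.save(f"pics/{n}.npy",{k:f[k] for k in f if k!="pixels"},allow_pickle=True)
    print(n,f["fx"],f["fy"],f["cx"],f["cy"],np.round(f["extrinsics"],4).tolist())
print(bot.observe())
E
```

```text
pics
top 397.55124919917864 397.55124919917864 316.33088665340466 194.2660712822451 [[0.0057, -1.0, -0.0047, -0.0087], [-0.9953, -0.0053, -0.0971, 0.6327], [0.097, 0.0052, -0.9953, 1.3152], [0.0, 0.0, 0.0, 1.0]]
scene 385.3431050273813 385.3431050273813 322.5475525208843 200.5119027068285 [[0.6848, -0.7285, -0.0188, -0.4219], [-0.3362, -0.2929, -0.8951, 0.253], [0.6466, 0.6192, -0.4455, 0.7584], [0.0, 0.0, 0.0, 1.0]]
{'clock': 0.1, 'qpos': array([-1.39620816,  0.5219223 , -0.03631475,  1.59996657,  0.02121219,
        1.02107589, -0.11278106]), 'qd': array([-0.00130111, -0.00118839, -0.00058726,  0.00078714, -0.00061017,
       -0.00076096, -0.00093117]), 'joint_efforts': array([ 4.23442529e-03, -9.28477192e+01,  1.98448107e+00, -3.70535409e+01,
        1.82273687e-02,  5.19792331e-03, -1.82183339e-05]), 'position': array([0.15143952, 0.60606464, 0.23079786]), 'tool_rot': array([-3.14060950e+00,  8.52530597e-05,  2.89680815e+00]), 'force': array([-0.3055623 ,  0.37985385, -0.47488274]), 'moment': array([-0.04766617,  0.04519798, -0.00891692]), 'finger_force': 0.0, 'grip_width': 0.08561132359943927}
```

View pics/top0.png

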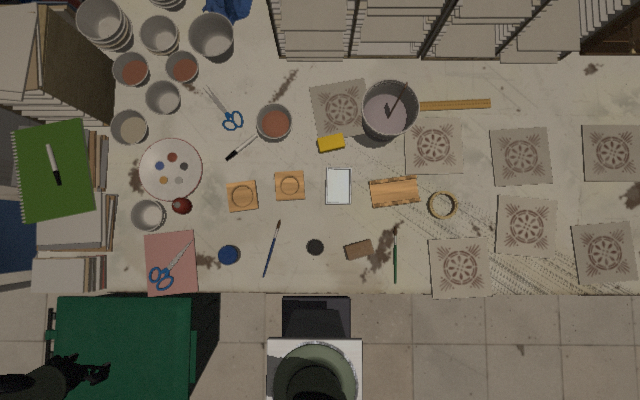

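View pics/scene0.png

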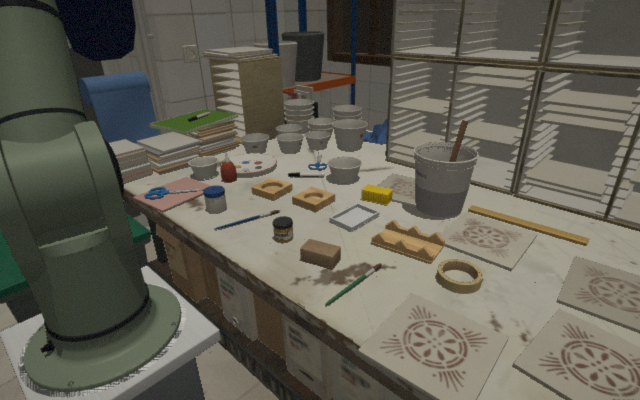

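```bash
python3 - <<'E'
import cv2
im=cv2.imread("pics/top0.png")
for n,(x,y) in {"a":(215,155),"b":(310,155)}.items():
    c=cv2.resize(im[y:y+140,x:x+140 if n=="a" else x+160],None,fx=5 if n=="b" else 5,fy=5 if 0 else 4.2857*1.0,interpolation=cv2.INTER_CUBIC) if 0 else cv2.resize(im[y:y+140,x:x+160],None,fx=4,fy=4,interpolation=cv2.INTER_CUBIC)
    for i in range(0,c.shape[1],80): cv2.putText(c,str(x+i//4),(i,10),0,.35,(0,0,255)); cv2.line(c,(i,12),(i,18),(0,0,255))
    for i in range(0,c.shape[0],80): cv2.putText(c,str(y+i//4),(0,i+4),0,.35,(0,0,255))
    cv2.imwrite(f"pics/crop_{n}.png",c)
E
```

```text
(no output)
```

View pics/crop_a.png

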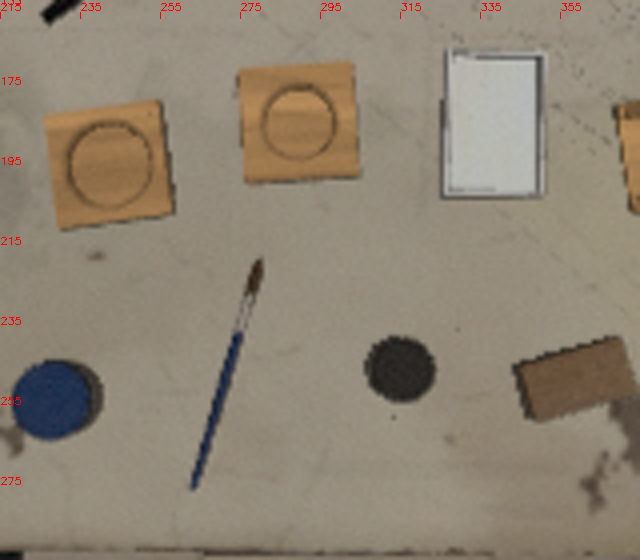

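View pics/crop_b.png

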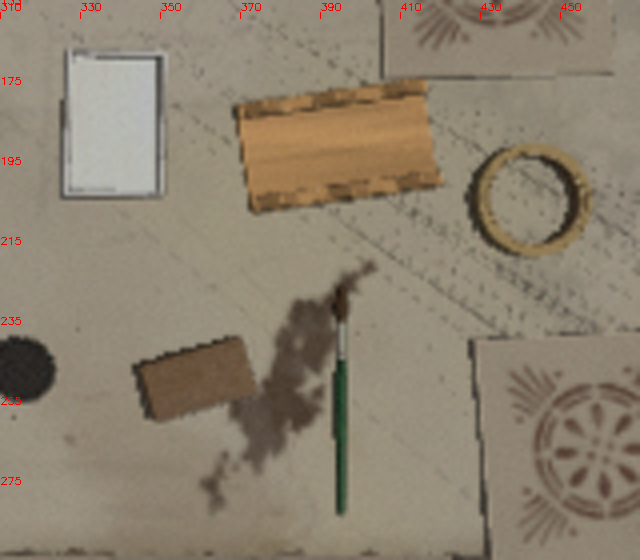

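```bash
cat > h.py <<'E'
import numpy as np
def cam(n): return np.load(f"pics/{n}.npy",allow_pickle=True).item()
def back(f,uv,z):
    E=np.asarray(f["extrinsics"]);R,t=E[:3,:3],E[:3,3];o=-R.T@t
    uv=np.atleast_2d(uv).astype(float)
    d=np.c_[(uv[:,0]-f["cx"])/f["fx"],(uv[:,1]-f["cy"])/f["fy"],np.ones(len(uv))]@R
    return o+d*((z-o[2])/d[:,2])[:,None]
def proj(f,P):
    E=np.asarray(f["extrinsics"]);q=np.atleast_2d(P)@E[:3,:3].T+E[:3,3]
    return np.c_[q[:,0]/q[:,2]*f["fx"]+f["cx"],q[:,1]/q[:,2]*f["fy"]+f["cy"]]
E
python3 - <<'E'
from h import *
f=cam("top")
A=lambda *p:np.array(p)/4+[215,155]-.0
B=lambda *p:np.array(p)/4+[310,155]
def rep(n,uv,z):
    P=back(f,uv,z); print(n,"c",P.mean(0)[:2].round(4))
    if len(P)>1:
        for i in range(len(P)):
            d=P[(i+1)%len(P)]-P[i]; print("   ",(np.hypot(*d[:2])*1e3).round(1),np.degrees(np.arctan2(d[1],d[0])).round(1))
rep("big",A((52,400)),.07); rep("small",A((400.5,369)),.055)
rep("wide",A((44,115),(161,100),(175,213),(60,230)),.026);rep("wideh",A((110,165)),.024)
rep("nar",A((239,69),(353,62),(361,177),(245,184)),.026);rep("narh",A((299,122)),.024)
rep("tray",A((447,50),(549,52),(543,198),(441,197)),.018)
rep("dab",A((521,364),(621,337),(636,392),(540,420)),.039)
rep("bl",A((260,258),(193,489)),.006);rep("bs",B((341,284),(341,514)),.006)
rep("rest",B((237,105),(426,82),(441,187),(254,212)),.020)
rep("tape",B((530,200)),.025)
E
```

```text
big c [0.4296 0.2798]
small c [ 0.4557 -0.0024]
wide c [0.6258 0.2458]
    100.4 -82.3
    97.4 -171.8
    98.3 98.7
    99.3 9.4
wideh c [0.6253 0.2461]
nar c [0.6621 0.0851]
    97.6 -86.2
    98.9 -175.6
    98.6 93.8
    98.8 3.9
narh c [0.663  0.0857]
tray c [ 0.6629 -0.0817]
    87.7 -90.9
    125.9 177.5
    86.9 89.7
    126.8 -2.1
dab c [ 0.4484 -0.1508]
    86.2 -74.7
    46.8 -165.0
    83.0 106.4
    48.5 18.8
bl c [0.45   0.1459]
    202.6 164.6
    202.6 -15.4
bs c [ 0.431  -0.2742]
    193.3 179.2
    193.3 -0.8
rest c [ 0.6445 -0.2731]
    163.2 -82.7
    90.8 -173.0
    160.7 97.9
    92.6 8.6
tape c [ 0.5991 -0.4326]
```

```bash
python3 -m crank '{"travel":[[3,-3.5,0],[6,-7,0],[9,-10.5,0],[12,-14,0],[14,-16.3,0]],"turn":[[0,0,0],[0,0,0],[0,0,0],[0,0,0],[0,0,0]],"gripper":[0,0,0,0,0]}' 40
python3 -m crank '{"travel":[[3,-3.5,0],[6,-7,0],[9,-10.5,0],[12,-14,-1],[13.9,-16.3,-2]],"turn":[[0,0,0],[0,0,0],[0,0,0],[0,0,0],[0,0,0]],"gripper":[0,0,0,0,0]}'
python3 - <<'E'
from workcell import bot
import cv2,numpy as np
f=bot.grab_frame("wrist"); cv2.imwrite("pics/w1.png",f["pixels"][:,:,::-1])
np.save("pics/w1.npy",{k:f[k] for k in f if k!="pixels"},allow_pickle=True)
o=bot.observe();print(o["position"],o["tool_rot"],o["qpos"].round(2))
E
```

```text
clock: 0.6
position: [0.2934, 0.4406, 0.2312]
tool_rot: [-3.141, 0.001, 2.894]
force: [-0.7, 1.3, 0.8]
grip_width: 0.0852
finger_force: 0.0
clock: 1.1
position: [0.4323, 0.2775, 0.2112]
tool_rot: [-3.141, 0.001, 2.894]
force: [-0.9, 1.0, -0.7]
grip_width: 0.0855
finger_force: 0.0
[0.43409605 0.27389234 0.20963724] [-3.13870431e+00  8.68156800e-04  2.89069322e+00] [-0.73  0.37  0.07  1.92 -0.03  0.85  0.67]
```

View pics/w1.png

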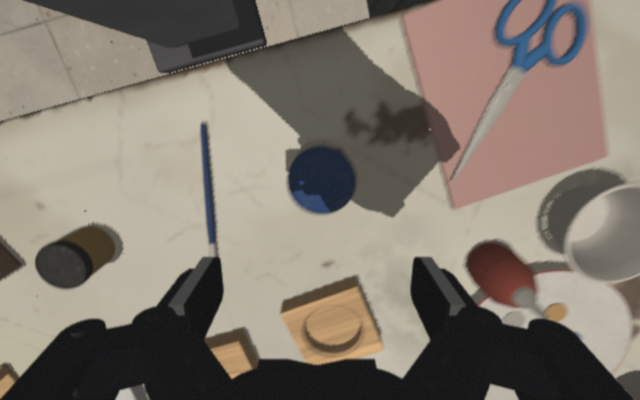

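```bash
python3 - <<'E'
from h import *
f=cam("w1")
print(back(f,[321.5,180],.07),back(f,[333,327],.025))
print(back(f,[[281,313],[359,278],[384,346],[302,390]],.026).round(4))
from workcell import bot
o=bot.observe();print(o["position"],o["clock"])
E
```

```text
[[0.43006324 0.28198319 0.07      ]] [[0.62429679 0.24914514 0.025     ]]
[[0.5888 0.1936 0.026 ]
 [0.5648 0.2938 0.026 ]
 [0.6665 0.3042 0.026 ]
 [0.71   0.1873 0.026 ]]
[0.43409605 0.27389234 0.20963724] 1.15
```

```bash
python3 -m crank '{"travel":[[0,0.1,0],[0,0.1,-3],[0,0.1,-6],[0,0.1,-9],[0,0.1,-11]],"turn":[[0,0,0],[0,0,0],[0,0,0],[0,0,0],[0,0,0]],"gripper":[0,0,0,0,0]}'
python3 -m crank '{"travel":[[0,0,-2],[0,0,-4],[0,0,-6],[0,0,-7.8],[0,0,-7.8]],"turn":[[0,0,0],[0,0,0],[0,0,0],[0,0,0],[0,0,0]],"gripper":[0,0,0,0,0]}'
python3 -m crank '{"travel":[[0,0,0],[0,0,0],[0,0,0],[0,0,0],[0,0,0]],"turn":[[0,0,0],[0,0,0],[0,0,0],[0,0,0],[0,0,0]],"gripper":[0.5,1,1,1,1]}' 40
```

```text
clock: 1.65
position: [0.4291, 0.2824, 0.0997]
tool_rot: [-3.141, -0.001, 2.899]
force: [-0.2, 0.7, 0.2]
grip_width: 0.0852
finger_force: 0.0
clock: 2.15
position: [0.4288, 0.282, 0.0216]
tool_rot: [-3.14, -0.002, 2.898]
force: [-0.5, 0.5, -0.2]
grip_width: 0.0853
finger_force: 0.0
clock: 2.65
position: [0.4307, 0.2822, 0.0244]
tool_rot: [3.14, 0.001, 2.897]
force: [-2.7, 0.4, 8.9]
grip_width: 0.0623
finger_force: 42.9
```

```bash
python3 -m crank '{"travel":[[0,0,1],[0,0,3],[0,0,5],[0,0,7],[0,0,8]],"turn":[[0,0,0],[0,0,0],[0,0,0],[0,0,0],[0,0,0]],"gripper":[1,1,1,1,1]}'
python3 -m crank '{"travel":[[2,-0.4,0],[6,-1,0],[11,-2,0],[16,-2.8,0],[19.5,-3.4,0]],"turn":[[0,0,0],[0,0,0],[0,0,0],[0,0,0],[0,0,0]],"gripper":[1,1,1,1,1]}'
python3 -m crank '{"travel":[[0,0,0],[0,0,0],[0,0,0],[0,0,-1],[0,0,-2]],"turn":[[0,0,0],[0,0,0],[0,0,0],[0,0,0],[0,0,0]],"gripper":[1,1,1,1,1]}'
python3 - <<'E'
from workcell import bot
import cv2,numpy as np
for n in ("wrist","top"):
    f=bot.grab_frame(n); cv2.imwrite(f"pics/{n}2.png",f["pixels"][:,:,::-1])
    np.save(f"pics/{n}2.npy",{k:f[k] for k in f if k!="pixels"},allow_pickle=True)
print(bot.observe()["position"])
im=cv2.imread("pics/wrist2.png")
cv2.imwrite("pics/w2c.png",cv2.resize(im[80:400,140:500],None,fx=1.8,fy=1.8))
E
```

```text
clock: 3.15
position: [0.4311, 0.2817, 0.1057]
tool_rot: [3.14, 0.002, 2.897]
force: [0.6, 1.0, -2.1]
grip_width: 0.0619
finger_force: 44.1
clock: 3.65
position: [0.6282, 0.246, 0.1036]
tool_rot: [-3.142, 0.001, 2.896]
force: [-0.9, -0.5, -0.1]
grip_width: 0.0624
finger_force: 44.1
clock: 4.15
position: [0.6249, 0.2479, 0.0829]
tool_rot: [3.141, 0.0, 2.898]
force: [-0.1, 0.3, -1.9]
grip_width: 0.0619
finger_force: 44.2
[0.62417946 0.24729258 0.08139042]
```

View pics/w2c.png

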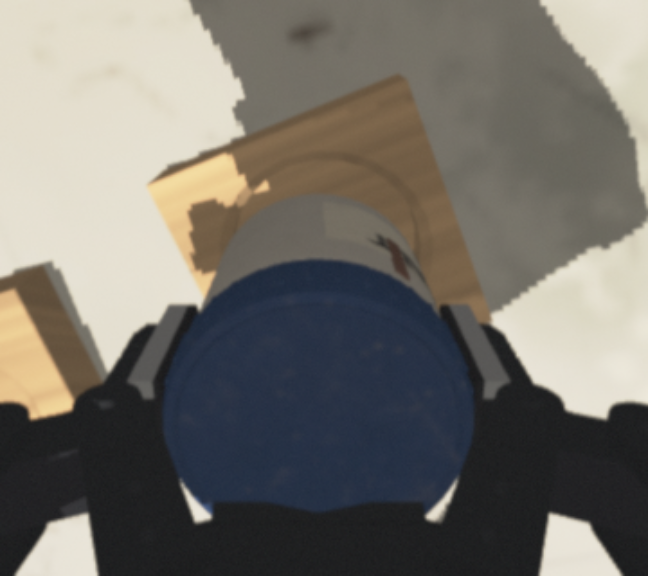

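```bash
python3 -m crank '{"travel":[[0,0,-1],[0,0,-2],[0,0,-3],[0,0,-3.6],[0,0,-3.6]],"turn":[[0,0,0],[0,0,0],[0,0,0],[0,0,0],[0,0,0]],"gripper":[1,1,1,1,1]}'
python3 -m crank '{"travel":[[0,0,-0.4],[0,0,-0.8],[0,0,-1.2],[0,0,-1.6],[0,0,-1.6]],"turn":[[0,0,0],[0,0,0],[0,0,0],[0,0,0],[0,0,0]],"gripper":[1,1,1,1,1]}'
```

```text
clock: 4.75
position: [0.6251, 0.2472, 0.0461]
tool_rot: [-3.141, -0.001, 2.897]
force: [0.4, -0.1, -1.5]
grip_width: 0.0621
finger_force: 44.2
clock: 5.25
position: [0.626, 0.2475, 0.0319]
tool_rot: [3.141, 0.001, 2.897]
force: [-0.2, -1.3, 7.1]
grip_width: 0.0624
finger_force: 43.0
```

```bash
python3 -m crank '{"travel":[[0,0,0],[0,0,0],[0,0,0],[0,0,0],[0,0,2]],"turn":[[0,0,0],[0,0,0],[0,0,0],[0,0,0],[0,0,0]],"gripper":[0,0,0,0,0]}'
python3 -m crank '{"travel":[[0,0,3],[0,0,7],[0,0,11],[-2,-3,14],[-5,-7,14]],"turn":[[0,0,0],[0,0,0],[0,0,0],[0,0,0],[0,0,0]],"gripper":[0,0,0,0,0]}'
python3 -m crank '{"travel":[[-3,-4,0],[-5.5,-8,0],[-8,-12,0],[-10,-15,0],[-12,-17.9,0]],"turn":[[0,0,0],[0,0,0],[0,0,0],[0,0,0],[0,0,0]],"gripper":[0,0,0,0,0]}'
python3 - <<'E'
from workcell import bot
import cv2,numpy as np
for n in ("wrist","top"):
    f=bot.grab_frame(n); cv2.imwrite(f"pics/{n}3.png",f["pixels"][:,:,::-1])
    np.save(f"pics/{n}3.npy",{k:f[k] for k in f if k!="pixels"},allow_pickle=True)
print(bot.observe()["position"])
E
```

```text
clock: 5.75
position: [0.6241, 0.2468, 0.0492]
tool_rot: [-3.139, -0.003, 2.897]
force: [0.6, -0.2, -0.2]
grip_width: 0.0852
finger_force: 0.0
clock: 6.25
position: [0.5771, 0.1785, 0.1948]
tool_rot: [3.138, 0.005, 2.899]
force: [0.7, -1.2, -0.8]
grip_width: 0.0853
finger_force: 0.0
clock: 6.75
position: [0.4545, -0.0031, 0.1915]
tool_rot: [3.141, 0.001, 2.896]
force: [-0.2, -1.3, 0.3]
grip_width: 0.0853
finger_force: 0.0
[ 0.45326595 -0.00520279  0.19159421]
```

View pics/wrist3.png

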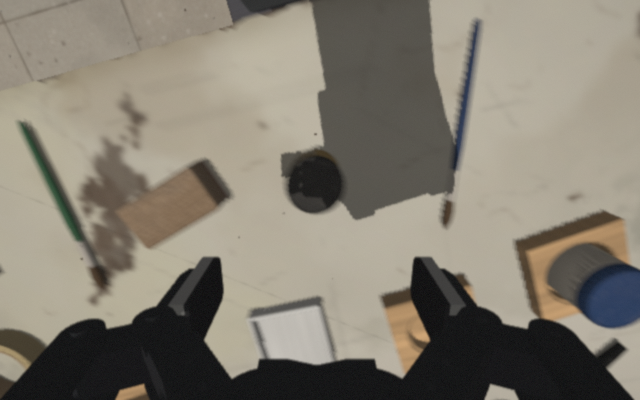

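```bash
python3 - <<'E'
from h import *
f=cam("wrist3")
print(back(f,[316,181.5],.055),back(f,[[117,210],[193,166],[222,205],[150,248]],.039),back(f,[[476,20],[446,225]],.006))
E
```

```text
[[ 0.45108155 -0.0033817   0.055     ]] [[ 0.43621072 -0.19799671  0.039     ]
 [ 0.41320585 -0.1113757   0.039     ]
 [ 0.45593577 -0.0978258   0.039     ]
 [ 0.48174668 -0.18297317  0.039     ]] [[0.35232515 0.17031529 0.006     ]
 [0.5454631  0.11904621 0.006     ]]
```

```bash
python3 -m crank '{"travel":[[-0.2,-0.1,-1],[-0.2,-0.1,-4],[-0.2,-0.1,-7],[-0.2,-0.1,-9],[-0.2,-0.1,-10]],"turn":[[0,0,0],[0,0,0],[0,0,0],[0,0,0],[0,0,0]],"gripper":[0,0,0,0,0]}'
python3 -m crank '{"travel":[[0,0,-2],[0,0,-4],[0,0,-6],[0,0,-7],[0,0,-7]],"turn":[[0,0,0],[0,0,0],[0,0,0],[0,0,0],[0,0,0]],"gripper":[0,0,0,0,0]}'
python3 -m crank '{"travel":[[0,0,0],[0,0,0],[0,0,0],[0,0,0],[0,0,0]],"turn":[[0,0,0],[0,0,0],[0,0,0],[0,0,0],[0,0,0]],"gripper":[0.5,1,1,1,1]}' 40
python3 -m crank '{"travel":[[0,0,1],[0,0,3],[0,0,5],[0,0,7],[0,0,8]],"turn":[[0,0,0],[0,0,0],[0,0,0],[0,0,0],[0,0,0]],"gripper":[1,1,1,1,1]}'
```

```text
clock: 7.35
position: [0.4529, -0.0019, 0.0891]
tool_rot: [-3.141, -0.002, 2.898]
force: [-0.5, -0.6, 0.2]
grip_width: 0.0856
finger_force: 0.0
clock: 7.85
position: [0.4531, -0.0024, 0.0204]
tool_rot: [-3.141, -0.002, 2.897]
force: [0.7, 0.7, 0.4]
grip_width: 0.0857
finger_force: 0.0
clock: 8.35
position: [0.4541, -0.0026, 0.0223]
tool_rot: [3.141, 0.002, 2.897]
force: [-2.0, 0.0, 11.9]
grip_width: 0.0519
finger_force: 39.5
clock: 8.85
position: [0.4541, -0.0026, 0.1035]
tool_rot: [3.141, 0.002, 2.897]
force: [0.0, 0.4, -1.9]
grip_width: 0.0518
finger_force: 42.1
```

```bash
python3 -m crank '{"travel":[[3,1.3,0],[7,3,0],[12,5,0],[17,7.2,0],[20.9,8.8,0]],"turn":[[0,0,0],[0,0,0],[0,0,0],[0,0,0],[0,0,0]],"gripper":[1,1,1,1,1]}'
python3 -m crank '{"travel":[[0,0,0],[0,0,0],[0,0,0],[0,0,-1],[0,0,-2]],"turn":[[0,0,0],[0,0,0],[0,0,0],[0,0,0],[0,0,0]],"gripper":[1,1,1,1,1]}'
python3 - <<'E'
from workcell import bot
import cv2,numpy as np
for n in ("wrist","top","scene"):
    f=bot.grab_frame(n); cv2.imwrite(f"pics/{n}4.png",f["pixels"][:,:,::-1])
    np.save(f"pics/{n}4.npy",{k:f[k] for k in f if k!="pixels"},allow_pickle=True)
print(bot.observe()["position"])
im=cv2.imread("pics/wrist4.png")[80:400,140:500]
im2=cv2.imread("pics/scene4.png")[100:260,180:400]
cv2.imwrite("pics/w4c.png",np.hstack([im,cv2.resize(im2,(440,320))]))
E
```

```text
clock: 9.35
position: [0.6634, 0.0861, 0.1016]
tool_rot: [3.142, -0.0, 2.897]
force: [1.8, -0.1, -0.6]
grip_width: 0.0519
finger_force: 42.1
clock: 9.85
position: [0.6615, 0.0847, 0.081]
tool_rot: [3.141, 0.0, 2.896]
force: [0.4, 0.0, -1.5]
grip_width: 0.0516
finger_force: 42.2
[0.66115352 0.08482472 0.08030471]
```

View pics/w4c.png

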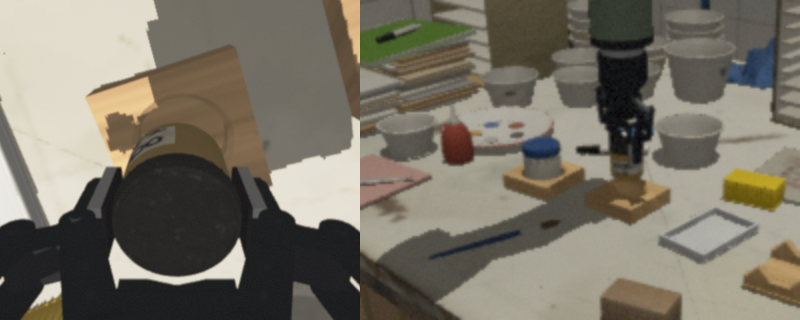

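```bash
python3 -m crank '{"travel":[[0,0,-1],[0,0,-2],[0,0,-3],[0,0,-3.6],[0,0,-3.6]],"turn":[[0,0,0],[0,0,0],[0,0,0],[0,0,0],[0,0,0]],"gripper":[1,1,1,1,1]}'
python3 -m crank '{"travel":[[0,0,-0.4],[0,0,-0.8],[0,0,-1.2],[0,0,-1.6],[0,0,-1.6]],"turn":[[0,0,0],[0,0,0],[0,0,0],[0,0,0],[0,0,0]],"gripper":[1,1,1,1,1]}'
```

```text
clock: 10.5
position: [0.6613, 0.0851, 0.044]
tool_rot: [-3.141, -0.001, 2.897]
force: [0.5, -0.5, -1.1]
grip_width: 0.0516
finger_force: 42.2
clock: 11.0
position: [0.6624, 0.0851, 0.0298]
tool_rot: [3.141, 0.001, 2.897]
force: [-1.7, 0.2, 5.8]
grip_width: 0.0515
finger_force: 43.3
```

```bash
python3 -m crank '{"travel":[[0,0,0],[0,0,0],[0,0,0],[0,0,0],[0,0,2]],"turn":[[0,0,0],[0,0,0],[0,0,0],[0,0,0],[0,0,0]],"gripper":[0,0,0,0,0]}'
python3 -m crank '{"travel":[[0,0,3],[0,0,7],[0,0,11],[-2,-2,14],[-5,-5,14]],"turn":[[0,0,0],[0,0,0],[0,0,0],[0,0,-5],[0,0,-12]],"gripper":[0,0,0,0,0]}'
python3 -m crank '{"travel":[[-3,-4,0],[-6,-7.5,0],[-9,-11,0],[-12,-14,0],[-14,-16,0]],"turn":[[0,0,-8],[0,0,-16],[0,0,-24],[0,0,-32],[0,0,-40]],"gripper":[0,0,0,0,0]}'
python3 -m crank '{"travel":[[-1,-1,0],[-2.5,-2.4,0],[-2.5,-2.4,0],[-2.5,-2.4,0],[-2.5,-2.4,0]],"turn":[[0,0,-7.5],[0,0,-7.5],[0,0,-7.5],[0,0,-7.5],[0,0,-7.5]],"gripper":[0,0,0,0,0]}'
python3 - <<'E'
from workcell import bot
import cv2,numpy as np
f=bot.grab_frame("wrist"); cv2.imwrite("pics/w5.png",f["pixels"][:,:,::-1])
np.save("pics/w5.npy",{k:f[k] for k in f if k!="pixels"},allow_pickle=True)
print(bot.observe()["position"],bot.observe()["qpos"].round(2))
E
```

```text
clock: 11.5
position: [0.6604, 0.0849, 0.0472]
tool_rot: [-3.14, -0.004, 2.897]
force: [-0.9, 0.4, 0.4]
grip_width: 0.0853
finger_force: 0.0
clock: 12.0
position: [0.6138, 0.0362, 0.193]
tool_rot: [3.137, 0.005, 2.686]
force: [1.0, -1.0, -0.3]
grip_width: 0.0856
finger_force: 0.0
clock: 12.5
position: [0.4698, -0.1269, 0.1896]
tool_rot: [-3.142, 0.0, 1.981]
force: [0.6, -0.4, 1.0]
grip_width: 0.0854
finger_force: 0.0
clock: 13.0
position: [0.4475, -0.1484, 0.1893]
tool_rot: [3.141, -0.0, 1.859]
force: [0.9, 0.2, 0.5]
grip_width: 0.0855
finger_force: 0.0
[ 0.44743569 -0.14835456  0.18926143] [-0.12  0.36  0.39  2.05 -0.2   0.76  0.69]
```

View pics/w5.png

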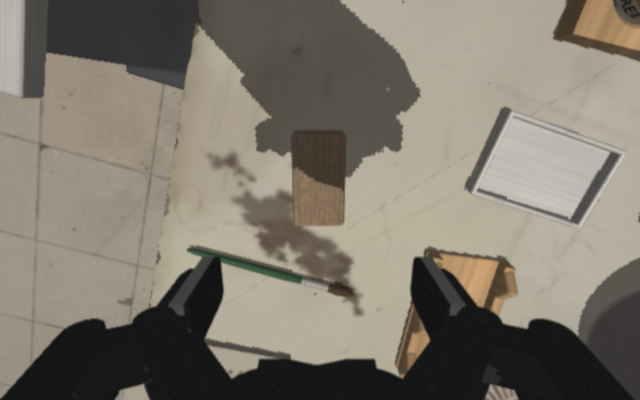

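```bash
python3 - <<'E'
from h import *
f=cam("w5")
def r(uv,z):
    P=back(f,uv,z);print(P.mean(0)[:2].round(4))
    for i in range(len(P)):
        d=P[(i+1)%len(P)]-P[i]; print("   ",(np.hypot(*d[:2])*1e3).round(1),np.degrees(np.arctan2(d[1],d[0])).round(1))
r([[293,131],[344,131],[344,224.5],[295,225]],.039)
r([[507,108],[624,153],[580,228],[468,191]],.018)
r([[190,248],[350,295]],.006)
E
```

```text
[ 0.4497 -0.147 ]
    45.4 16.6
    89.7 -72.0
    47.7 -162.8
    90.1 106.6
[ 0.6639 -0.0803]
    128.7 -2.6
    82.4 -90.0
    129.5 178.4
    84.6 89.4
[ 0.4322 -0.2737]
    189.2 -2.1
    189.2 177.9
```

```bash
python3 -m crank '{"travel":[[0.1,0,-2],[0.1,0,-5],[0.1,0,-8],[0.1,0,-11],[0.1,0,-12]],"turn":[[0,0,0],[0,0,0],[0,0,0],[0,0,0],[0,0,0]],"gripper":[0,0,0,0,0]}'
python3 -m crank '{"travel":[[0,0,-2],[0,0,-4],[0,0,-5.3],[0,0,-5.3],[0,0,-5.3]],"turn":[[0,0,0],[0,0,0],[0,0,0],[0,0,0],[0,0,0]],"gripper":[0,0,0,0,0]}'
python3 -m crank '{"travel":[[0,0,0],[0,0,0],[0,0,0],[0,0,0],[0,0,0]],"turn":[[0,0,0],[0,0,0],[0,0,0],[0,0,0],[0,0,0]],"gripper":[0.5,1,1,1,1]}' 40
python3 -m crank '{"travel":[[0,0,1],[0,0,3],[0,0,5],[0,0,7],[0,0,8]],"turn":[[0,0,0],[0,0,0],[0,0,0],[0,0,0],[0,0,0]],"gripper":[1,1,1,1,1]}'
```

```text
clock: 13.55
position: [0.4471, -0.1482, 0.067]
tool_rot: [-3.139, -0.002, 1.859]
force: [-0.1, -0.4, 0.1]
grip_width: 0.0854
finger_force: 0.0
clock: 14.05
position: [0.4482, -0.149, 0.0169]
tool_rot: [3.141, 0.0, 1.858]
force: [-0.5, -0.4, 0.3]
grip_width: 0.0856
finger_force: 0.0
clock: 14.55
position: [0.4483, -0.1489, 0.017]
tool_rot: [3.141, 0.0, 1.858]
force: [-1.1, 0.5, 12.0]
grip_width: 0.0497
finger_force: 39.6
clock: 15.05
position: [0.4484, -0.149, 0.0982]
tool_rot: [3.14, 0.001, 1.858]
force: [-0.7, -0.2, -2.7]
grip_width: 0.0488
finger_force: 43.1
```

```bash
python3 -m crank '{"travel":[[3,1,0],[6,2,0],[9,3,0],[12,4,0],[15,5,0]],"turn":[[0,0,8],[0,0,16],[0,0,24],[0,0,32],[0,0,40]],"gripper":[1,1,1,1,1]}'
python3 -m crank '{"travel":[[2,0.6,0],[4,1.2,0],[6.5,1.8,0],[6.5,1.8,0],[6.5,1.8,0]],"turn":[[0,0,8],[0,0,16],[0,0,24],[0,0,32],[0,0,32]],"gripper":[1,1,1,1,1]}'
python3 -m crank '{"travel":[[0,0,0],[0,0,-1],[0,0,-2],[0,0,-3],[0,0,-4]],"turn":[[0,0,0],[0,0,0],[0,0,0],[0,0,0],[0,0,0]],"gripper":[1,1,1,1,1]}'
python3 - <<'E'
from workcell import bot
import cv2,numpy as np
f=bot.grab_frame("wrist"); a=f["pixels"][:,:,::-1]
g=bot.grab_frame("top")["pixels"][:,:,::-1]
cv2.imwrite("pics/w6.png",np.hstack([a[80:400,120:520],cv2.resize(g[130:290,220:420],(400,320))]))
print(bot.observe()["position"],bot.observe()["tool_rot"])
E
```

```text
clock: 15.55
position: [0.5989, -0.0984, 0.0964]
tool_rot: [-3.141, -0.0, 2.562]
force: [-0.7, -1.1, -2.1]
grip_width: 0.0492
finger_force: 43.1
clock: 16.05
position: [0.6628, -0.0809, 0.0959]
tool_rot: [3.141, -0.001, 3.118]
force: [0.6, 0.2, -1.7]
grip_width: 0.049
finger_force: 43.1
clock: 16.55
position: [0.6626, -0.0808, 0.055]
tool_rot: [-3.141, -0.001, 3.114]
force: [0.9, 0.4, -1.1]
grip_width: 0.0491
finger_force: 43.1
[ 0.66190472 -0.08071051  0.05430299] [ 3.14152602e+00 -2.61534527e-03  3.11472561e+00]
```

View pics/w6.png

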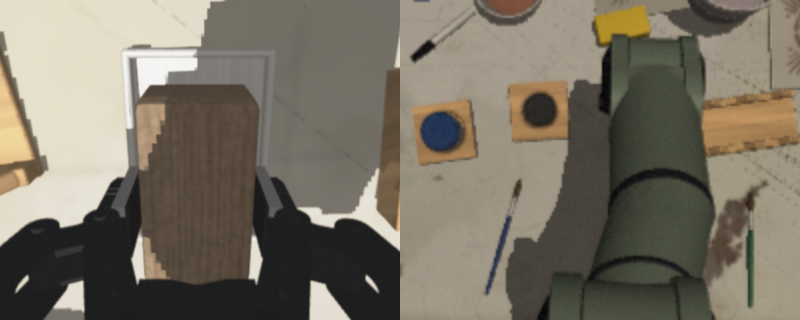

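```bash
python3 -m crank '{"travel":[[0,0,-1],[0,0,-2],[0,0,-2.8],[0,0,-3.2],[0,0,-3.5]],"turn":[[0,0,0],[0,0,0],[0,0,0],[0,0,0],[0,0,0]],"gripper":[1,1,1,1,1]}'
python3 -m crank '{"travel":[[0,0,-0.1],[0,0,-0.1],[0,0,-0.1],[0,0,-0.1],[0,0,-0.1]],"turn":[[0,0,0],[0,0,0],[0,0,0],[0,0,0],[0,0,0]],"gripper":[1,1,1,1,1]}'
```

```text
clock: 17.15
position: [0.6628, -0.0809, 0.021]
tool_rot: [-3.142, -0.0, 3.115]
force: [-21.0, 1.7, 53.6]
grip_width: 0.049
finger_force: 49.7
clock: 17.65
position: [0.6629, -0.0809, 0.0211]
tool_rot: [-3.142, 0.0, 3.115]
force: [-6.5, -0.1, 11.8]
grip_width: 0.0491
finger_force: 44.6
```

```bash
python3 -m crank '{"travel":[[0,0,0.1],[0,0,0.1],[0,0,0.1],[0,0,0.1],[0,0,1]],"turn":[[0,0,0],[0,0,0],[0,0,0],[0,0,0],[0,0,0]],"gripper":[0.2,0.2,0.2,0.2,0.2]}'
python3 -m crank '{"travel":[[0,0,3],[0,0,7],[-1,1,11],[-3,3,14],[-6,6,14]],"turn":[[0,0,0],[0,0,0],[0,0,0],[0,0,-5],[0,0,-13.5]],"gripper":[0.2,0.2,0.2,0.2,0.2]}'
python3 -m crank '{"travel":[[-3,3.3,0],[-6,6.5,0],[-9,9.8,0],[-12,13,-2],[-15.3,16.6,-4]],"turn":[[0,0,0],[0,0,0],[0,0,0],[0,0,0],[0,0,0]],"gripper":[0.6,0.6,0.6,0.6,0.6]}'
python3 -m crank '{"travel":[[0,0,0],[0,0,0],[0,0,0],[0,0,0],[0,0,0]],"turn":[[0,0,0],[0,0,0],[0,0,0],[0,0,0],[0,0,0]],"gripper":[0.6,0.6,0.6,0.6,0.6]}' 30
python3 - <<'E'
from workcell import bot
import cv2,numpy as np
f=bot.grab_frame("wrist"); a=f["pixels"][:,:,::-1]
np.save("pics/w7.npy",{k:f[k] for k in f if k!="pixels"},allow_pickle=True)
g=bot.grab_frame("top")["pixels"][:,:,::-1]
cv2.imwrite("pics/top7.png",g);cv2.imwrite("pics/w7.png",a)
cv2.imwrite("pics/w7c.png",np.hstack([a[0:400,120:520],cv2.resize(g[130:290,320:480],(400,400))]))
print(bot.observe()["position"],bot.observe()["tool_rot"])
E
```

```text
clock: 18.15
position: [0.6622, -0.0808, 0.0295]
tool_rot: [3.142, -0.002, 3.115]
force: [-0.0, -1.1, 0.1]
grip_width: 0.0683
finger_force: 0.0
clock: 18.65
position: [0.6048, -0.0218, 0.1748]
tool_rot: [3.139, 0.007, 2.873]
force: [1.5, 0.8, 0.5]
grip_width: 0.0683
finger_force: 0.0
clock: 19.15
position: [0.4509, 0.1442, 0.132]
tool_rot: [3.14, 0.002, 2.879]
force: [1.8, 1.0, -0.8]
grip_width: 0.0341
finger_force: 0.0
clock: 19.65
position: [0.4523, 0.1425, 0.1316]
tool_rot: [3.141, 0.001, 2.878]
force: [0.4, -0.5, 0.4]
grip_width: 0.0343
finger_force: 0.0
[0.45201903 0.14275658 0.13148614] [3.14146312e+00 2.86275902e-04 2.87822951e+00]
```

View pics/w7c.png

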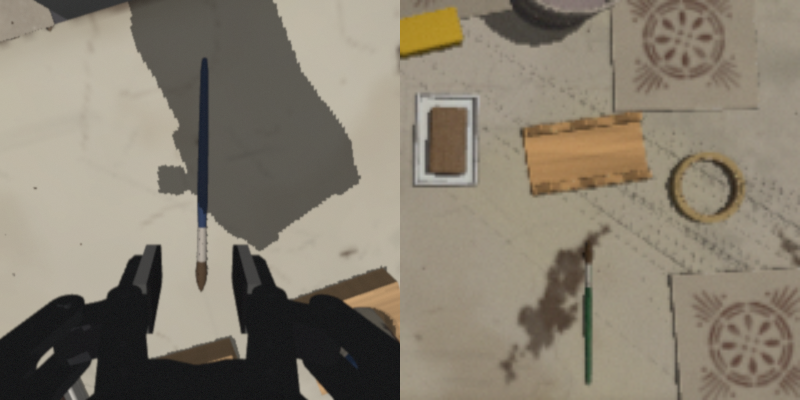

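```bash
python3 - <<'E'
from h import *
f=cam("w7")
P=back(f,[[324.5,58],[322,290]],.006);d=P[1]-P[0];print(P,P.mean(0),np.degrees(np.arctan2(d[1],d[0])),np.hypot(*d[:2]))
E
```

```text
[[0.35379663 0.17470641 0.006     ]
 [0.55091603 0.12073546 0.006     ]] [0.45235633 0.14772094 0.006     ] -15.312216774326021 0.2043744670488684
```

```bash
python3 -m crank '{"travel":[[-0.1,0.3,-2],[-0.1,0.3,-5],[-0.1,0.3,-8],[-0.1,0.3,-10],[-0.1,0.3,-11]],"turn":[[0,0,0],[0,0,0],[0,0,0],[0,0,0],[0,0,0]],"gripper":[0.6,0.6,0.6,0.6,0.6]}'
python3 -m crank '{"travel":[[0,0,-0.6],[0,0,-1.2],[0,0,-1.7],[0,0,-1.7],[0,0,-1.7]],"turn":[[0,0,0],[0,0,0],[0,0,0],[0,0,0],[0,0,0]],"gripper":[0.6,0.6,0.6,0.6,0.6]}'
python3 -m crank '{"travel":[[0,0,0],[0,0,0],[0,0,0],[0,0,0],[0,0,0]],"turn":[[0,0,0],[0,0,0],[0,0,0],[0,0,0],[0,0,0]],"gripper":[0.8,1,1,1,1]}' 30
python3 -m crank '{"travel":[[0,0,1],[0,0,3],[0,0,5],[0,0,7],[0,0,9]],"turn":[[0,0,0],[0,0,0],[0,0,0],[0,0,0],[0,0,0]],"gripper":[1,1,1,1,1]}'
```

```text
clock: 20.25
position: [0.4501, 0.1457, 0.0198]
tool_rot: [-3.14, -0.001, 2.879]
force: [0.1, 0.0, 0.5]
grip_width: 0.0342
finger_force: 0.0
clock: 20.75
position: [0.4508, 0.1463, 0.0047]
tool_rot: [3.141, 0.0, 2.879]
force: [-0.1, -0.6, 0.6]
grip_width: 0.0342
finger_force: 0.0
clock: 21.25
position: [0.4509, 0.1463, 0.0048]
tool_rot: [3.141, 0.001, 2.879]
force: [-0.5, 0.2, 5.4]
grip_width: 0.0105
finger_force: 31.4
clock: 21.75
position: [0.4506, 0.1462, 0.0959]
tool_rot: [3.141, 0.0, 2.879]
force: [-0.2, -0.4, 0.0]
grip_width: 0.0102
finger_force: 30.6
```

```bash
python3 -m crank '{"travel":[[1.5,-3,0],[3.5,-7,0],[5.5,-11,0],[7.5,-15,0],[9.5,-19.5,0]],"turn":[[0,0,3],[0,0,6],[0,0,9],[0,0,12],[0,0,15]],"gripper":[1,1,1,1,1]}'
python3 -m crank '{"travel":[[2,-4,0],[4,-8,0],[6,-12,0],[8,-16.5,0],[9.5,-19.5,0]],"turn":[[0,0,3],[0,0,6],[0,0,8],[0,0,8],[0,0,8]],"gripper":[1,1,1,1,1]}'
python3 -m crank '{"travel":[[0,0,0],[0,0,0],[0,0,0],[0,0,0],[0,0,0]],"turn":[[0,0,0],[0,0,0],[0,0,0],[0,0,0],[0,0,0]],"gripper":[1,1,1,1,1]}'
python3 - <<'E'
from workcell import bot
import cv2,numpy as np
f=bot.grab_frame("wrist"); a=f["pixels"][:,:,::-1]
np.save("pics/w8.npy",{k:f[k] for k in f if k!="pixels"},allow_pickle=True)
cv2.imwrite("pics/w8.png",a)
c=cv2.resize(a[50:400,100:550],None,fx=1.7,fy=1.7)
cv2.imwrite("pics/w8c.png",c)
print(bot.observe()["position"],bot.observe()["tool_rot"])
E
```

```text
clock: 22.25
position: [0.5463, -0.0501, 0.0953]
tool_rot: [3.141, 0.001, -3.139]
force: [1.0, 1.0, 0.0]
grip_width: 0.0107
finger_force: 30.6
clock: 22.75
position: [0.6408, -0.2478, 0.0953]
tool_rot: [-3.14, 0.0, -3.005]
force: [-0.9, 1.0, -0.4]
grip_width: 0.01
finger_force: 30.6
clock: 23.25
position: [0.6407, -0.2429, 0.0947]
tool_rot: [3.142, 0.0, -3.001]
force: [-0.4, -0.1, -0.2]
grip_width: 0.0105
finger_force: 30.6
[ 0.64070878 -0.24308324  0.09463061] [-3.14154635e+00  1.19253102e-04 -3.00151926e+00]
```

View pics/w8c.png

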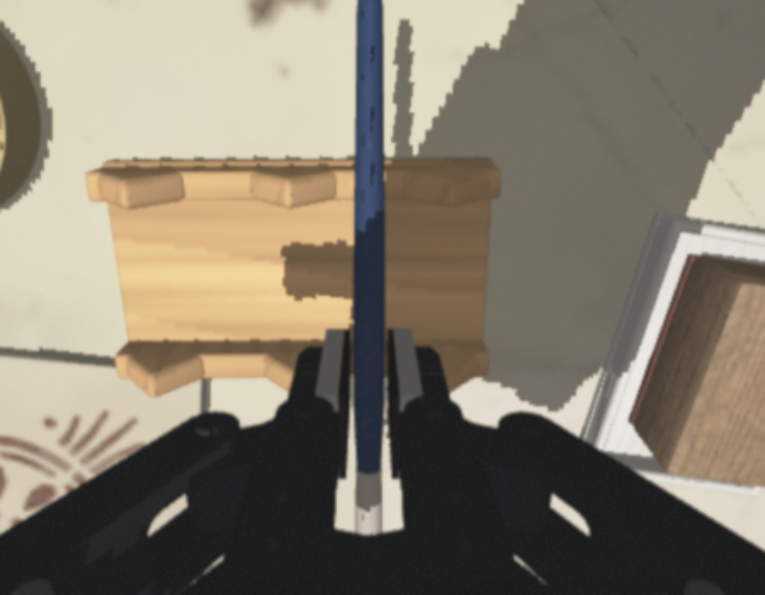

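```bash
python3 - <<'E'
from h import *
f=cam("w8")
P=back(f,np.array([[110,205],[127,340],[492,200],[486,340]])/1.7+[100,50],.008)
a=np.radians(7.7);R=np.array([[np.cos(a),-np.sin(a)],[np.sin(a),np.cos(a)]])
c=np.array([.6445,-.2731])
print(((P[:,:2]-c)@R*1e3).round(1))
Q=back(f,np.array([[88,172],[500,165],[118,350],[488,346]])/1.7+[100,50],.022)
print(((Q[:,:2]-c)@R*1e3).round(1))
from workcell import bot
print((bot.observe()["position"][:2]-c)@R*1e3)
E
```

```text
[[-23.8 -80.3]
 [ 39.7 -81.1]
 [-27.1  82. ]
 [ 38.6  84.2]]
[[-40.2 -80.5]
 [-44.1  80.9]
 [ 37.5 -78.9]
 [ 34.4  81.9]]
[ 0.26479422 30.25407914]
```

```bash
python3 -m crank '{"travel":[[0,0.1,-1.5],[0,0.1,-3],[0,0.1,-4.5],[0,0.1,-5.5],[0,0.1,-5.8]],"turn":[[0,0,0],[0,0,0],[0,0,0],[0,0,0],[0,0,0]],"gripper":[1,1,1,1,1]}'
python3 -m crank '{"travel":[[0,0,-0.3],[0,0,-0.6],[0,0,-0.9],[0,0,-0.9],[0,0,-0.9]],"turn":[[0,0,0],[0,0,0],[0,0,0],[0,0,0],[0,0,0]],"gripper":[1,1,1,1,1]}'
```

```text
clock: 23.8
position: [0.6398, -0.2425, 0.0343]
tool_rot: [3.141, -0.002, -3.002]
force: [-0.7, 0.3, 0.1]
grip_width: 0.0103
finger_force: 30.6
clock: 24.3
position: [0.6407, -0.2428, 0.0276]
tool_rot: [-3.141, 0.0, -3.002]
force: [-0.4, 0.2, -0.5]
grip_width: 0.0102
finger_force: 30.6
```

```bash
python3 -m crank '{"travel":[[0,0,-0.1],[0,0,-0.1],[0,0,-0.1],[0,0,-0.1],[0,0,-0.1]],"turn":[[0,0,0],[0,0,0],[0,0,0],[0,0,0],[0,0,0]],"gripper":[1,0.6,0.6,0.6,0.6]}'
python3 -m crank '{"travel":[[0,0,0.5],[0,0,2],[0,0,4],[0,0,7],[0,0,10]],"turn":[[0,0,0],[0,0,0],[0,0,0],[0,0,0],[0,0,0]],"gripper":[0.6,0.6,0.6,0.6,0.6]}'
python3 -m crank '{"travel":[[-4,-0.6,0],[-8,-1.2,0],[-13,-2,0],[-17.5,-2.7,0],[-20.9,-3.1,0]],"turn":[[0,0,-2],[0,0,-4],[0,0,-6],[0,0,-8],[0,0,-9.5]],"gripper":[0.6,0.6,0.6,0.6,0.6]}'
python3 -m crank '{"travel":[[0,0,0],[0,0,0],[0,0,-2],[0,0,-4],[0,0,-4]],"turn":[[0,0,0],[0,0,0],[0,0,0],[0,0,0],[0,0,0]],"gripper":[0.6,0.6,0.6,0.6,0.6]}'
python3 - <<'E'
from workcell import bot
import cv2,numpy as np
f=bot.grab_frame("wrist"); a=f["pixels"][:,:,::-1]
np.save("pics/w9.npy",{k:f[k] for k in f if k!="pixels"},allow_pickle=True)
g=bot.grab_frame("scene")["pixels"][:,:,::-1]
cv2.imwrite("pics/w9c.png",np.hstack([a[0:400,120:520],cv2.resize(g[180:310,330:460],(400,400))]))
print(bot.observe()["position"],bot.observe()["tool_rot"])
E
```

```text
clock: 24.8
position: [0.6407, -0.2428, 0.0263]
tool_rot: [-3.142, -0.0, -3.002]
force: [0.4, 0.3, 0.3]
grip_width: 0.0342
finger_force: 0.0
clock: 25.3
position: [0.6406, -0.2428, 0.1286]
tool_rot: [-3.141, 0.0, -3.003]
force: [0.0, -0.0, 0.5]
grip_width: 0.0339
finger_force: 0.0
clock: 25.8
position: [0.4291, -0.2745, 0.1276]
tool_rot: [-3.141, 0.001, 3.112]
force: [1.1, -0.8, 0.7]
grip_width: 0.034
finger_force: 0.0
clock: 26.3
position: [0.4319, -0.2729, 0.085]
tool_rot: [3.14, -0.002, 3.116]
force: [-0.7, 1.2, 1.5]
grip_width: 0.0343
finger_force: 0.0
[ 0.43245504 -0.27356062  0.08680067] [3.14144638e+00 1.26154795e-04 3.11581271e+00]
```

View pics/w9c.png

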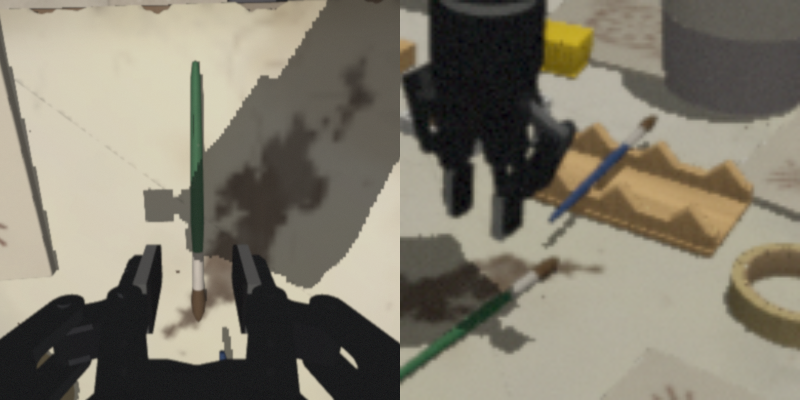

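```bash
python3 -m crank '{"travel":[[0,0,-1.5],[0,0,-3],[0,0,-5],[0,0,-6.5],[0,0,-6.5]],"turn":[[0,0,0],[0,0,0],[0,0,0],[0,0,0],[0,0,0]],"gripper":[0.6,0.6,0.6,0.6,0.6]}'
python3 -m crank '{"travel":[[0,0,-0.6],[0,0,-1.2],[0,0,-1.7],[0,0,-1.7],[0,0,-1.7]],"turn":[[0,0,0],[0,0,0],[0,0,0],[0,0,0],[0,0,0]],"gripper":[0.6,0.6,0.6,0.6,0.6]}'
python3 -m crank '{"travel":[[0,0,0],[0,0,0],[0,0,0],[0,0,0],[0,0,0]],"turn":[[0,0,0],[0,0,0],[0,0,0],[0,0,0],[0,0,0]],"gripper":[0.8,1,1,1,1]}' 30
python3 -m crank '{"travel":[[0,0,1],[0,0,3],[0,0,5],[0,0,7],[0,0,9]],"turn":[[0,0,0],[0,0,0],[0,0,0],[0,0,0],[0,0,0]],"gripper":[1,1,1,1,1]}'
python3 -c "
from h import *
P=back(cam('w9'),[[316,62],[319,320]],.006);d=P[1]-P[0];print(P.mean(0),np.degrees(np.arctan2(d[1],d[0])))"
```

```text
clock: 26.9
position: [0.4318, -0.2735, 0.021]
tool_rot: [3.141, -0.001, 3.115]
force: [-0.3, -0.2, 0.8]
grip_width: 0.0339
finger_force: 0.0
clock: 27.4
position: [0.4317, -0.2738, 0.0044]
tool_rot: [-3.142, -0.0, 3.115]
force: [0.1, -0.2, 0.2]
grip_width: 0.0339
finger_force: 0.0
clock: 27.9
position: [0.4318, -0.2739, 0.0047]
tool_rot: [-3.141, 0.0, 3.115]
force: [-1.0, 0.6, 6.3]
grip_width: 0.0108
finger_force: 29.9
clock: 28.4
position: [0.4316, -0.2738, 0.0958]
tool_rot: [-3.141, 0.0, 3.115]
force: [-0.3, -0.3, 0.1]
grip_width: 0.0109
finger_force: 29.5
[ 0.43228972 -0.27271998  0.006     ] -0.7071305697857038
```

```bash
python3 -m crank '{"travel":[[3,-0.5,0],[8,-1,0],[13,-1.8,0],[18,-2.4,0],[21.7,-2.8,0]],"turn":[[0,0,2],[0,0,4],[0,0,6],[0,0,8],[0,0,9.5]],"gripper":[1,1,1,1,1]}'
python3 -m crank '{"travel":[[0,0,0],[0,0,0],[0,0,0],[0,0,-1],[0,0,-2]],"turn":[[0,0,0],[0,0,0],[0,0,0],[0,0,0],[0,0,0]],"gripper":[1,1,1,1,1]}'
python3 -m crank '{"travel":[[0,0,-1],[0,0,-2],[0,0,-3],[0,0,-3.8],[0,0,-3.8]],"turn":[[0,0,0],[0,0,0],[0,0,0],[0,0,0],[0,0,0]],"gripper":[1,1,1,1,1]}'
python3 -m crank '{"travel":[[0,0,-0.3],[0,0,-0.6],[0,0,-1],[0,0,-1.1],[0,0,-1.1]],"turn":[[0,0,0],[0,0,0],[0,0,0],[0,0,0],[0,0,0]],"gripper":[1,1,1,1,1]}'
```

```text
clock: 28.9
position: [0.6511, -0.3017, 0.0952]
tool_rot: [-3.141, 0.001, -3.001]
force: [-0.5, 0.8, -1.2]
grip_width: 0.0109
finger_force: 29.5
clock: 29.4
position: [0.6481, -0.302, 0.0741]
tool_rot: [-3.141, 0.0, -3.003]
force: [-0.6, 0.2, -1.2]
grip_width: 0.0108
finger_force: 29.5
clock: 29.9
position: [0.648, -0.3015, 0.0348]
tool_rot: [3.141, -0.002, -3.002]
force: [0.2, 0.4, -0.6]
grip_width: 0.0112
finger_force: 29.5
clock: 30.4
position: [0.6491, -0.302, 0.0263]
tool_rot: [-3.141, 0.001, -3.002]
force: [-3.0, 1.4, 11.1]
grip_width: 0.0107
finger_force: 31.4
```

Contact with the groove floor; release, rise and check.

```bash
python3 -m crank '{"travel":[[0,0,0.1],[0,0,0.1],[0,0,0.1],[0,0,0.1],[0,0,0.1]],"turn":[[0,0,0],[0,0,0],[0,0,0],[0,0,0],[0,0,0]],"gripper":[1,0.6,0.6,0.6,0.6]}'
python3 -m crank '{"travel":[[0,0,0.5],[0,0,2],[0,0,4],[0,0,7],[0,0,11]],"turn":[[0,0,0],[0,0,0],[0,0,0],[0,0,0],[0,0,0]],"gripper":[0.6,0.6,0.6,0.6,0.6]}'
python3 -m crank '{"travel":[[-4,0,3],[-8,0,6],[-12,0,9],[-16,0,12],[-20,0,13]],"turn":[[0,0,0],[0,0,0],[0,0,0],[0,0,0],[0,0,0]],"gripper":[0.6,0.6,0.6,0.6,0.6]}'
python3 -m crank '{"travel":[[0,0,0],[0,0,0],[0,0,0],[0,0,0],[0,0,0]],"turn":[[0,0,0],[0,0,0],[0,0,0],[0,0,0],[0,0,0]],"gripper":[0.6,0.6,0.6,0.6,0.6]}'
python3 - <<'E'
from workcell import bot
import cv2,numpy as np
a=bot.grab_frame("wrist")["pixels"][:,:,::-1]
t=bot.grab_frame("top")["pixels"][:,:,::-1]
g=bot.grab_frame("scene")["pixels"][:,:,::-1]
L=np.hstack([cv2.resize(g[140:300,160:480],(800,400))])
B=np.hstack([cv2.resize(t[140:240,210:470],(480,185)),cv2.resize(a,(320,185))])
cv2.imwrite("pics/fin.png",np.vstack([L,B]))
E
```

```text
clock: 30.9
position: [0.6486, -0.3018, 0.0262]
tool_rot: [3.142, -0.0, -3.002]
force: [-0.1, 0.1, 0.6]
grip_width: 0.0343
finger_force: 0.0
clock: 31.4
position: [0.6481, -0.3014, 0.1375]
tool_rot: [3.141, -0.001, -3.002]
force: [-0.4, -0.4, -0.0]
grip_width: 0.0339
finger_force: 0.0
clock: 31.9
position: [0.4478, -0.3021, 0.2703]
tool_rot: [-3.138, 0.004, -3.003]
force: [1.2, -0.8, -0.3]
grip_width: 0.0341
finger_force: 0.0
clock: 32.4
position: [0.4492, -0.3015, 0.2659]
tool_rot: [3.141, -0.001, -3.002]
force: [-0.5, 0.1, -0.5]
grip_width: 0.0344
finger_force: 0.0
```

View pics/fin.png

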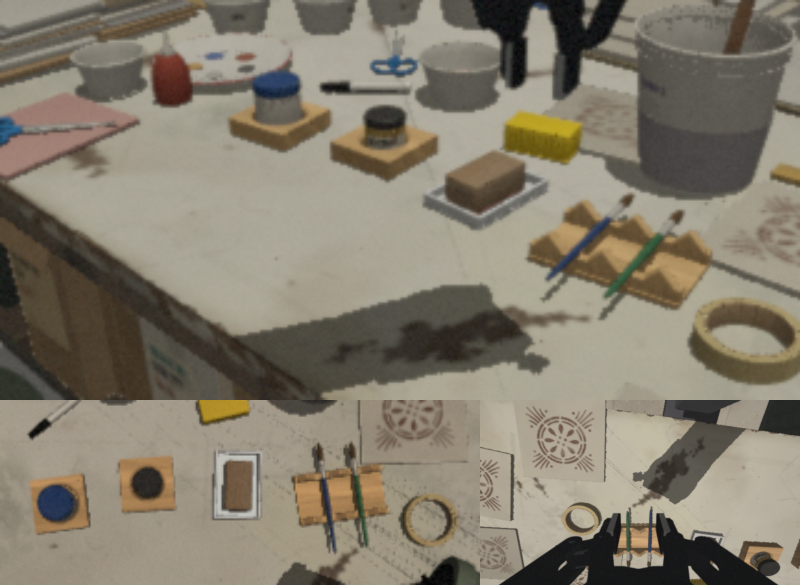

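The picture shows both pots upright in their blocks, the dabber flat in the tray and one brush in each groove. The trailer and tape roll are where they were.

```bash
python3 -c "
from workcell import bot
print(bot.job_done())"
```

```text
the job is handed in; nothing more can be done
None
```

The job is handed in at about 32 s: both pots stand upright and fully down in their own blocks, the dabbing block lies flat in the tray, one brush lies in each groove of the rest, and the slip trailer and tape roll look undisturbed.

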